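# Nip a turned bush in the bench gauge and hold the lock collar home

### The job

Slide the gauge's jaw shut by its red tab until the brass bush is nipped against the fixed anvil, without squeezing it hard, and leave the jaw there. Then grip the knurled lock collar on the post, turn it until its hidden keyways drop over the pins, and push it fully home against its spring: finish still gripping the collar and holding it down, because it springs up when let go. Leave the other things on the bench where they are.

Things in the scene. Friction and masses are not known exactly. Their poses are not given: they have to be found in the camera images.
- gauge: bench gauge: green base plate 110 x 290 x 15 mm fixed to the bench. Origin: centre of its underside. +y runs along it from anvil to sliding jaw. On it: round green lock post (68 mm wide, axis at y = -100 mm, top at z = 45 mm), anvil (face at y = -50 mm), steel bed (top at z = 20 mm) on which the bush stands, sliding jaw.
- anvil: fixed steel anvil block of the gauge, 40 mm wide across (x), 35 mm high. Origin: middle of the lower edge of its measuring face, 15 mm above the gauge's underside; its +y points from the face to the jaw.
- jaw (a joint): sliding jaw, metres moved towards the anvil; it starts anywhere from 0 to 0.025 and reads 0.050 to 0.051 when the bush is nipped between jaw and anvil. It drags with about 2 N and stays where it is left.
- jaw_tab (a point): grip point in the jaw's upright red thumb tab, 65 mm above the gauge's underside. Tab: 12 mm thick along the gauge's y, 26 mm wide across; its top 79 mm and foot 34 mm above the gauge's underside. Axes as the gauge's; the jaw closes along -y. The jaw's 48 mm high front block begins 36 mm in front of the tab. Pinch the tab or push its rear.
- bush: loose brass turned bush, 30 mm diameter, 28 mm high, 0.12 kg, standing on the bed between jaw and anvil, 3 to 12 mm clear of the anvil at the start. Origin: centre of its underside.
- collar: loose knurled aluminium lock collar: a cap 52 mm in diameter, 34 mm high, 0.14 kg, closed on top. Origin: centre of its underside. It starts upright over a spigot on the post, resting on three hidden pins 120 degrees apart, underside 70 mm above the gauge's underside. Three keyways inside match the pins; their place is not tied to the collar's yaw reading and must be felt.
- post_top (a point): centre of the lock post's top, on the collar's axis, 45 mm above the gauge's underside; axes as the gauge's. From the start the keyways meet the pins after turning the collar clockwise seen from above by 20 to 70 degrees, with about 10 degrees of play either side. The collar can then go down 12 mm, to a solid shoulder (home: its underside 58 mm above the gauge's underside).
- lock_spring (a joint): how far the collar has pressed the brass spring ring on the post down, metres: 0 free, 0.006 with the collar home. Of the collar's 12 mm drop the first 6 mm are free, the last 6 mm against this spring: 5 N rising to 9 N. Let go, the collar rises about 6 mm.
- spare_bush: a second such bush standing on the bench beside the gauge; not to be used. Origin: centre of its underside
- screwdriver: red-handled screwdriver lying on the bench on the robot's side of the gauge; bystander
- wrench: steel wrench lying on the bench; bystander
- oil_can: closed can with a yellow label, 56 mm wide and 120 mm high; bystander. Origin: centre of its underside
- tape: blue tape measure, 65 x 35 x 60 mm; bystander. Origin: centre of its underside
There are look-alikes about, which are no part of the job. Leave any black or orange look-alike of the bush alone.

How it is judged:
By the outcome, as a careful person would: the job done as asked, in the order asked, and still so for the second after the job is handed in, while the arm keeps its last pose, push and grip.
It also fails if it takes over 51 s, if anything falls off the work surface, if the arm or the gripper's body presses on something with over 40 N, if the wrist force passes 120 N, or if a joint passes its speed limit or range.

### The arm

A 7-joint arm with a two-finger parallel gripper is mounted at the origin on the work surface. World frame = base frame: x ahead of the robot, y to its left, z up, the work surface at z = 0. Lengths are in mm, angles in rad, forces in N, time in s.
With the tool pointing down it reaches from about 425 to 1025 mm from the base axis. Payload 9.4 kg.
Tool frame: the origin (TCP) lies between the finger pads; the fingertips stand 19 mm ahead of it and the grasp point (between the pads) is the TCP; z points along the fingers, y is the direction in which the jaws open and shut (so a half turn about z gives the same grasp; the last joint's range is limited). The gripper opens to 85 mm and grips with 20 to 120 N. Pads are 22 mm wide; open, the fingers measure 114 mm over their backs; the gripper's body (76 mm by 85 mm) begins 54 mm behind the grasp point. The pads swing forward as they close: fully open they stand 13 mm farther back than shut.
Start: joints at [-1.406, 0.599, -0.003, 1.599, 0.002, 0.943, -0.08], TCP at [173.605, 703.907, 250.275] pointing down, gripper open.
Joint ranges: [-2.57, 2.57], [-0.35, 1.97], [-1.29, 1.29], [0.11, 2.56], [-1.05, 4.19], [0.11, 1.86], [-2.63, 2.63]. Speed limits (rad/s): [2.22, 2.22, 3.01, 3.01, 3.14, 3.14, 3.14].

### API

Orientations are given as [roll, pitch, yaw] about the fixed x, y, z axes, in that order (R = Rz(yaw) Ry(pitch) Rx(roll)).
In Python, from bench import ctrl, get_image, get_calibration, job gives the robot as it stands.
- The arm moves only by the tool jog_arm, never from a script. Its argument "increments" is a list of rows, each a list of 3 entries, a list of its own where there are three numbers: the turn, a rotation vector about the tool's x, y, z in degrees, then the shift along the tool's x, y, z in cm, then the closure in counts, from 0 (fully open) to 255 (shut). In form: [[[ax, ay, az], [tx, ty, tz], gripper], ...]. A call has 1 to 12 rows; each row shifts and turns the commanded pose from where the row before left it, along the tool's axes as they then stand; what a row does not reach is not made up. A row lasts 1/10 s, in which the tool goes at most 50 mm and 8.59 degrees, less where a joint would pass 70% of its speed; a pose out of reach is approached as far as the arm can. A call with a gripper value outside its range is refused whole. The fingers move at their own pace and stop on an object; "force" is the grip in N (left out, the last holds). Time passes only in rows, so rows that do not move let the fingers close. It gives the time, the measured TCP pose, the force and the opening at its end, in the units of the state.
- ctrl.get_state(): the state, without advancing time (a new reading comes with each control period).
- get_image(name): name is "scene" or "top"; returns the picture (400x640x3 uint8, red, green, blue); there is no depth.
- get_calibration(name): a dict with "fx", "fy", "cx", "cy" (pixels), "extrinsics" (4x4, takes a point from world to camera coordinates). Camera axes: x right, y up, looking along -z (the intrinsics and any distortion apply to the point x, -y, -z); pixel columns grow to the right and rows downward; lengths in mm; the calibration is good to about 2 mm. A picture is of the moment at which its call begins. get_calibration takes no time and is no camera call.
- job.sign_off(): hands the job in, once; it reports no verdict.
The state is a dict: "time_s": time; "qpos": joint angles; "qd": joint speeds; "joint_torque": joint torques, N m; "tool_pos": TCP position; "tcp_rot": TCP orientation; "ft_force": force on the tool from outside, world axes, zero at the start; "moment": the same for the moment, N m; "width": finger opening in mm.
Only numpy, scipy, OpenCV 4.12 (cv2) and the standard library are available. Lean on these libraries where they do the work, as an engineer would, in place of code of your own. Each camera call takes 0.05 s, during which the arm holds its last target. There are 200 camera calls.

## Working session

There is one attempt and no reset: what is moved stays moved. The work goes in short steps, Python scripts to look and compute and a tool call to move; the robot and the scene stay as the last step left them, time stands still between calls to the robot, and variables do not carry over. Pictures are saved under pics/ and viewed, about 8 in all and at most 12, crops included, and the job is handed in when it is done.

Besides the shell and the picture viewer there is one more tool, called after "Call:" by a JSON object that holds its "name" and its "arguments", one argument or row to a line. jog_arm: Moves the arm, as the interface text tells. Its arguments: {"type":"object","properties":{"increments":{"type":"array"},"force":{"type":"number"}},"required":["increments"]}

```bash
mkdir -p pics
python3 - <<'E'
from bench import ctrl,get_image,get_calibration
import cv2,numpy as np
for n in("scene","top"):
    im=get_image(n); cv2.imwrite(f"pics/{n}0.png",im[:,:,::-1])
    c=get_calibration(n); print(n,{k:(np.round(v,4).tolist() if k=="extrinsics" else v) for k,v in c.items()})
print(ctrl.get_state())
E
```

```text
scene {'fx': 436.70880485164446, 'fy': 436.70880485164446, 'cx': 325.64676635993635, 'cy': 195.8525644935445, 'extrinsics': [[0.8355, 0.5494, 0.0075, -477.2643], [-0.4396, 0.6603, 0.6089, 194.2386], [0.3296, -0.512, 0.7932, -1329.7228], [0.0, 0.0, 0.0, 1.0]]}
top {'fx': 446.0282378564372, 'fy': 446.0282378564372, 'cx': 310.05614304354634, 'cy': 198.6671638545061, 'extrinsics': [[0.1233, -0.9924, 0.0037, -41.8951], [0.9723, 0.1216, 0.1994, -571.8612], [-0.1983, -0.021, 0.9799, -1353.0354], [0.0, 0.0, 0.0, 1.0]]}
{'time_s': 0.1, 'qpos': array([-1.40570334,  0.60003315, -0.00251653,  1.60004188,  0.00183083,
        0.94293054, -0.07979141]), 'qd': array([ 0.00066808, -0.00200056,  0.00126467, -0.00206331,  0.00037907,
        0.00062566,  0.0004809 ]), 'joint_torque': array([ 4.57514048e-03, -7.77984166e+01,  1.57022092e+00, -2.58623046e+01,
        1.26673092e-02,  5.53125021e-03,  1.21601144e-05]), 'tool_pos': array([173.53524774, 703.51547842, 249.51521276]), 'tcp_rot': array([-3.14019115e+00,  1.71387596e-04,  2.89986282e+00]), 'ft_force': array([-0.13849257,  0.78996474,  0.2364906 ]), 'moment': array([ 0.04554864,  0.00733807, -0.01833764]), 'width': 85.5126953368463}
```

View pics/scene0.png

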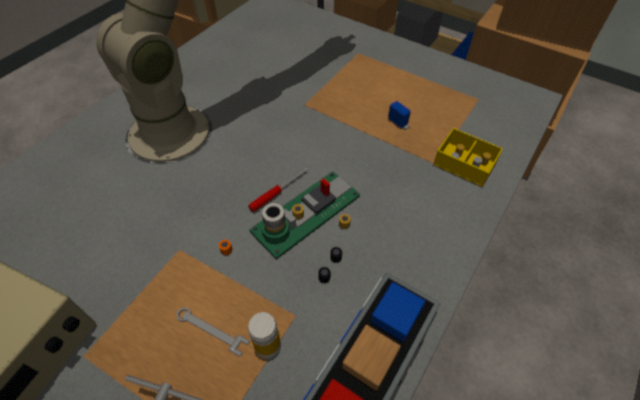

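View pics/top0.png

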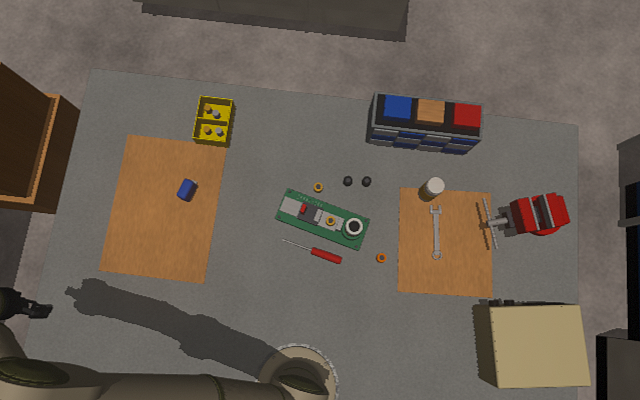

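The scene view shows the gauge with collar (274,217), bush (298,211) and red tab (325,187). In the top view these are collar (354,228), bush (330,221) and tab (304,210). Bush candidates in the top view are brass on the gauge (330,221), brass on the bench (318,187, the spare), black (348,181) and (366,181), and orange (381,258). The one on the gauge bed between jaw and anvil fits the description. I'll confirm it in an enlarged crop.

Run:
```python
import cv2,numpy as np
a=cv2.imread("pics/top0.png")[170:270,260:390]; b=cv2.imread("pics/scene0.png")[160:260,235:365]
o=np.vstack([cv2.resize(x,None,fx=4.6*0+5.9*0.5*1.0,fy=2.95,interpolation=cv2.INTER_CUBIC) for x in(a,b)])
o=np.hstack([cv2.resize(x,(400,308),interpolation=cv2.INTER_CUBIC) for x in (a,b)])
o=cv2.vconcat([cv2.resize(a,(390,300),interpolation=cv2.INTER_CUBIC),cv2.resize(b,(390,300),interpolation=cv2.INTER_CUBIC)])
cv2.imwrite("pics/crop0.png",np.clip(o*1.6,0,255).astype(np.uint8))
```

```text
(no output)
```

View pics/crop0.png

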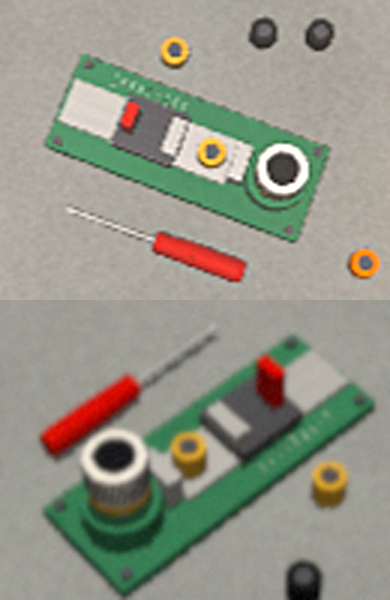

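The crop confirms it: the brass bush stands on the bed between jaw and anvil. The collar with its black top is on the post, the red tab is on the jaw, and the spare brass bush is off the plate. Next I fit the gauge pose.

```bash
cat > h.py <<'E'
import numpy as np,cv2
from bench import get_calibration
C={n:get_calibration(n) for n in("scene","top")}
def proj(n,P):
    c=C[n];E=np.array(c["extrinsics"]);p=np.atleast_2d(P)@E[:3,:3].T+E[:3,3]
    return np.c_[c["cx"]+c["fx"]*p[:,0]/-p[:,2], c["cy"]-c["fy"]*p[:,1]/-p[:,2]]
def unproj(n,uv,z):
    c=C[n];E=np.array(c["extrinsics"]);uv=np.atleast_2d(uv)
    d=np.c_[(uv[:,0]-c["cx"])/c["fx"],-(uv[:,1]-c["cy"])/c["fy"],-np.ones(len(uv))]@E[:3,:3]
    o=-E[:3,:3].T@E[:3,3]; return o+d*((z-o[2])/d[:,2])[:,None]
def gauge(g,P):
    x,y,t=g;c,s=np.cos(t),np.sin(t);P=np.atleast_2d(P)
    return np.c_[x+c*P[:,0]-s*P[:,1],y+s*P[:,0]+c*P[:,1],P[:,2]]
E
python3 - <<'E'
from h import *
from scipy.optimize import least_squares,minimize
obs={"top":[(287.3,188.3),(275,219.3),(369.3,218.3),(359.3,250.7)],"scene":[(359.3,195),(333.3,171.7),(276.7,258.3),(250,230.7)]}
for n in obs: print(n,unproj(n,obs[n],15).round(0).tolist())
K=np.array([[55,145,15],[-55,145,15],[55,-145,15],[-55,-145,15.]])
col=unproj("top",[(354,228)],100)[0]; tab=unproj("top",[(304,208)],79)[0]; d=(tab-col)[:2]
t0=np.arctan2(d[1],d[0])-np.pi/2; p0=[*(col[:2]+d/np.linalg.norm(d)*100),t0]; print(p0)
for ns in(["top"],["scene"],["top","scene"]):
    f=lambda g:np.concatenate([(proj(n,gauge(g,K))-obs[n]).ravel() for n in ns])
    r=least_squares(f,p0);print(ns,r.x.round(3),np.abs(r.fun).max())
# green-mask centroid/IoU refinement
M={}
for n in obs:
    im=cv2.imread(f"pics/{n}0.png");h=cv2.cvtColor(im,cv2.COLOR_BGR2HSV)
    m=((h[...,0]>60)&(h[...,0]<90)&(h[...,1]>90)).astype(np.uint8)
    k,l,s,_=cv2.connectedComponentsWithStats(cv2.morphologyEx(m,cv2.MORPH_CLOSE,np.ones((3,3))))
    ce=proj(n,gauge(r.x,[[-50,50,15]]))[0]
    i=1+np.argmax(s[1:,4]);print(n,s[i]);pts=np.argwhere(l==i)[:,::-1].astype(np.float32)
    print(n,'minrect at z15',unproj(n,cv2.boxPoints(cv2.minAreaRect(pts)),15).round(0).tolist())
    M[n]=(l==i)
B=np.array([[a,b,z] for a in(-55,55) for b in(-145,145) for z in(0,15.)])
th=np.linspace(0,6.28,40);R=np.c_[34*np.cos(th),-100+34*np.sin(th),45+0*th];R2=np.c_[26*np.cos(th),-100+26*np.sin(th),104+0*th]
def cost(g):
    s=0
    for n in M:
        A=np.zeros((400,640),np.uint8)
        cv2.fillConvexPoly(A,cv2.convexHull((proj(n,gauge(g,B))*16).round().astype(np.int32)),1,cv2.LINE_8,4)
        hull=np.zeros((400,640),np.uint8)
        P=np.argwhere(M[n])[:,::-1].astype(np.int32); cv2.fillConvexPoly(hull,cv2.convexHull(P),1)
        s+=np.sum(A!=hull)
    return s
q=minimize(cost,r.x,method="Nelder-Mead",options=dict(initial_simplex=r.x+np.array([[0,0,0],[4,0,0],[0,4,0],[0,0,.03]])))
print(q.x,q.fun,cost(r.x),"cost")
# features in each view
for n in M:
    im=cv2.imread(f"pics/{n}0.png");h=cv2.cvtColor(im,cv2.COLOR_BGR2HSV).astype(int)
    red=((h[...,0]<6)|(h[...,0]>174))&(h[...,1]>150)&(h[...,2]>60)
    u=proj(n,gauge(r.x,[[0,65,60]]))[0]; y,x=np.nonzero(red);k=np.hypot(x-u[0],y-u[1])<14
    print(n,"red",u,x[k].mean(),y[k].mean(),x[k].min(),x[k].max(),y[k].min(),y[k].max())
    print(n,"collar top pred",proj(n,gauge(r.x,[[0,-100,104]])))
for n,uv,uc in(("top",(330.3,220.7),(354,226)),("scene",(298,208),(273.3,211.5))): print(n,unproj(n,[uv],48)[0],unproj(n,[uc],104)[0])
print(unproj("top",[(304,208)],79),gauge(r.x,[[0,-100,0],[0,-50,0]]))
E
```

```text
top [[606.0, 108.0, 15.0], [500.0, 134.0, 15.0], [541.0, -168.0, 15.0], [433.0, -146.0, 15.0]]
scene [[611.0, 103.0, 15.0], [509.0, 133.0, 15.0], [544.0, -173.0, 15.0], [440.0, -147.0, 15.0]]
[np.float64(518.5487015097834), np.float64(-18.846808056739164), np.float64(-0.2824192908766332)]
['top'] [ 5.2000e+02 -1.8003e+01 -2.3100e-01] 1.1486686338492405
['scene'] [ 5.26138e+02 -2.07590e+01 -2.41000e-01] 1.7138276772531071
['top', 'scene'] [ 5.23397e+02 -1.92300e+01 -2.36000e-01] 1.6571736202876934
top [ 276  188   93   63 1465]
top minrect at z15 [[503.0, 135.0, 15.0], [609.0, 111.0, 15.0], [537.0, -169.0, 15.0], [433.0, -141.0, 15.0]]
scene [ 250  188  109   70 1730]
scene minrect at z15 [[437.0, -146.0, 15.0], [502.0, 161.0, 15.0], [613.0, 102.0, 15.0], [540.0, -184.0, 15.0]]
[ 5.22689609e+02 -1.65764646e+01 -2.36871606e-01] 1596.0 1653 cost
top red [304.0524984  208.47706852] 302.8235294117647 208.08823529411765 300 305 204 212
top collar top pred [[354.96788105 224.85021627]]
scene red [324.62692324 186.93393102] 324.80434782608694 182.8913043478261 321 329 179 191
scene collar top pred [[273.25593457 212.56307208]]
top [512.16211547 -42.7220448   48.        ] [ 496.14155637 -113.9119169   104.        ]
scene [514.96657114 -41.92985903  48.        ] [ 498.2099713  -113.96556466  104.        ]
[[536.69933456  43.70373002  79.        ]] [[ 499.98781089 -116.45171863    0.        ]
 [ 511.69222359  -67.84095106    0.        ]]
```

Run:
```python
from h import *
from scipy.optimize import minimize_scalar
from bench import ctrl
masks={}
g0=(523,-18,-.236)
for n in C:
    h=cv2.cvtColor(cv2.imread(f"pics/{n}0.png"),cv2.COLOR_BGR2HSV).astype(int)
    red=((h[...,0]<6)|(h[...,0]>174))&(h[...,1]>150)&(h[...,2]>60)
    u=proj(n,gauge(g0,[[0,65,60]]))[0];Y,X=np.mgrid[:400,:640];masks[n]=red&(np.hypot(X-u[0],Y-u[1])<14)
S=8
def cost(p,ns):
    s=0
    for n in ns:
        B=gauge(g0,[[p[0]+a,p[1]+b,z] for a in(-13,13) for b in(-6,6) for z in(36,79.)])
        y,x=np.nonzero(masks[n]);x0,y0=x.min()-6,y.min()-6
        m=cv2.resize(masks[n][y0:y0+30,x0:x0+30].astype(np.uint8),None,fx=S,fy=S,interpolation=0)
        A=np.zeros_like(m);q=((proj(n,B)-[x0,y0]+.5)*S).astype(np.int32)
        cv2.fillConvexPoly(A,cv2.convexHull(q),1);s+=np.sum(A!=m)/S**2
    return s
for ns in(["top"],["scene"],["top","scene"]):
    b=min((cost((a,c),ns),a,c) for a in range(-10,11) for c in range(50,80));print(ns,b,gauge(g0,[[b[1],b[2],0]]))
st=ctrl.get_state();t=gauge(g0,[[0,65,70]])[0];from scipy.spatial.transform import Rotation as R
print(t,(R.from_euler("xyz",st["tcp_rot"]).as_matrix().T@(t-st["tool_pos"])).round(1))
```

```text
['top'] (np.float64(15.671875), 0, 68) [[538.89944606  48.11510882   0.        ]]
['scene'] (np.float64(97.796875), -9, 73) [[531.31799387  55.08085233   0.        ]]
['top', 'scene'] (np.float64(114.9375), 0, 68) [[538.89944606  48.11510882   0.        ]]
[538.19799991  45.19826579  70.        ] [-511.6 -551.6  180.4]
```

Call:
{"name": "jog_arm", "arguments": {
  "increments": [
    [[0,0,0],[-2.5,-2.7,0],120],
    [[0,0,0],[-2.5,-2.7,0],120],
    [[0,0,0],[-2.5,-2.7,0],120],
    [[0,0,0],[-2.5,-2.7,0],120],
    [[0,0,0],[-2.5,-2.7,0],120],
    [[0,0,0],[-2.5,-2.7,0],120],
    [[0,0,0],[-2.5,-2.7,0],120],
    [[0,0,0],[-2.5,-2.7,0],120],
    [[0,0,0],[-2.5,-2.7,0],120],
    [[0,0,0],[-2.5,-2.7,0],120]
  ],
  "force": 20
}}

```text
time_s: 1.1
tool_pos: [352.1, 380.4, 250.1]
tcp_rot: [-3.141, -0.0, 2.9]
ft_force: [-0.1, -0.5, 0.9]
width: 45.5
```

Call:
{"name": "jog_arm", "arguments": {
  "increments": [
    [[0,0,0],[-2.5,-2.7,0.5],120],
    [[0,0,0],[-2.5,-2.7,1],120],
    [[0,0,0],[-2.5,-2.7,1],120],
    [[0,0,0],[-2.5,-2.7,1],120],
    [[0,0,0],[-2.5,-2.7,1],120],
    [[0,0,0],[-2.5,-2.7,1],120],
    [[0,0,0],[-2.5,-2.7,1.5],120],
    [[0,0,0],[-2.5,-2.7,1.5],120],
    [[0,0,0],[-2.5,-2.7,1.5],120],
    [[0,0,0],[0,0,0],120]
  ]
}}

```text
time_s: 2.1
tool_pos: [513.1, 86.9, 148.5]
tcp_rot: [-3.139, -0.001, 2.893]
ft_force: [-0.1, -0.2, -0.0]
width: 45.0
```

```bash
cat > st.py <<'E'
from h import *
from bench import ctrl
from scipy.spatial.transform import Rotation as R
def tool(t):
    s=ctrl.get_state();M=R.from_euler("xyz",s["tcp_rot"]).as_matrix()
    print("t",s["time_s"],"pos",s["tool_pos"].round(1),"rpy",np.round(s["tcp_rot"],3),"F",s["ft_force"].round(2),"M",s["moment"].round(2),"w",round(s["width"],1),"q7",s["qpos"][6].round(2))
    if t is not None: print("tool delta",(M.T@(np.array(t)-s["tool_pos"])).round(1))
E
python3 -c "
from st import *
tool(gauge((523,-18,-.236),[[0,67,70]])[0])"
```

```text
t 2.1 pos [513.1  86.9 148.5] rpy [-3.139e+00 -1.000e-03  2.893e+00] F [-0.1  -0.25 -0.05] M [ 0.02 -0.   -0.04] w 45.0 q7 1.04
tool delta [-34.6 -32.   78.6]
```

Move above the tab (tips at z ≈ 95, clear of its 79 mm top) and look.

Call:
{"name": "jog_arm", "arguments": {
  "increments": [
    [[0,0,0.7],[-1.2,-1.1,0],120],
    [[0,0,0],[-1.2,-1.1,0],120],
    [[0,0,0],[-1.0,-1.0,1.5],120],
    [[0,0,0],[0,0,1.5],120],
    [[0,0,0],[0,0,0],120],
    [[0,0,0],[0,0,0],120]
  ]
}}

```text
time_s: 2.7
tool_pos: [536.7, 53.0, 119.9]
tcp_rot: [-3.141, -0.001, 2.888]
ft_force: [-0.0, -0.7, 0.3]
width: 45.7
```

```bash
python3 -c "
from st import *
from bench import get_image
g=(523,-18,-.236)
tool(gauge(g,[[0,67,70]])[0])
s=ctrl.get_state()
o=[]
for n,(y,x) in dict(top=(160,250),scene=(130,250)).items():
    im=get_image(n)[:,:,::-1].copy()
    cv2.imwrite(f'pics/{n}1.png',im)
    o.append(cv2.resize(im[y:y+100,x:x+130],(520,400),interpolation=cv2.INTER_CUBIC)[:300] if 0 else cv2.resize(im[y:y+100,x:x+130],(390,300),interpolation=cv2.INTER_CUBIC))
cv2.imwrite('pics/crop1.png',np.clip(np.hstack(o)*1.6,0,255).astype(np.uint8))
for n in C: print(n,proj(n,[s['tool_pos']]),proj(n,gauge(g,[[0,67,79]])))
"
```

```text
t 2.7 pos [536.7  53.  119.9] rpy [-3.141e+00 -1.000e-03  2.888e+00] F [-0.05 -0.7   0.35] M [ 0.05  0.03 -0.02] w 45.7 q7 1.11
tool delta [-3.4 -5.1 49.9]
scene [[326.11640651 169.17610522]] [[325.37252343 181.47578662]]
top [[300.81780748 205.19382441]] [[302.97990874 207.2456597 ]]
```

View pics/crop1.png

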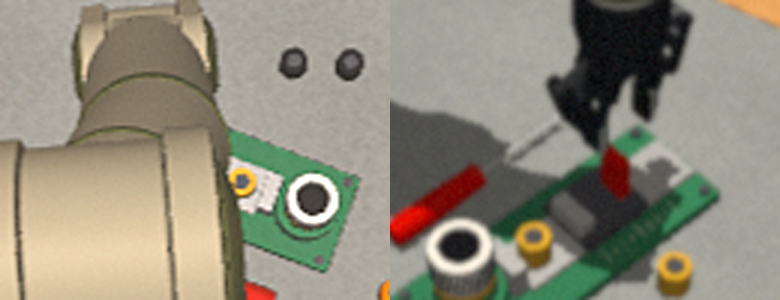

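The tool is above the tab, with the fingers straddling it along the gauge. The scene crop shows the tab at (615,175), just below the tips. Go down and pinch gently.

Call:
{"name": "jog_arm", "arguments": {
  "increments": [
    [[0,0,-1],[-0.3,-0.5,0],120],
    [[0,0,0],[0,0,1.2],120],
    [[0,0,0],[0,0,1.2],120],
    [[0,0,0],[0,0,1.2],120],
    [[0,0,0],[0,0,1.2],120],
    [[0,0,0],[0,0,0],120],
    [[0,0,0],[0,0,0],120]
  ]
}}

```text
time_s: 3.5
tool_pos: [538.3, 47.1, 71.6]
tcp_rot: [-3.141, -0.001, 2.905]
ft_force: [-0.7, 0.2, 0.7]
width: 45.3
```

Call:
{"name": "jog_arm", "arguments": {
  "increments": [
    [[0,0,0],[0,0,0],180],
    [[0,0,0],[0,0,0],200],
    [[0,0,0],[0,0,0],230],
    [[0,0,0],[0,0,0],230],
    [[0,0,0],[0,0,0],230],
    [[0,0,0],[0,0,0],230],
    [[0,0,0],[0,0,0],230]
  ],
  "force": 20
}}

```text
time_s: 4.2
tool_pos: [538.9, 47.0, 72.8]
tcp_rot: [3.141, 0.001, 2.905]
ft_force: [-1.2, -0.2, 6.0]
width: 12.0
```

```bash
python3 -c "
from st import *
tool(gauge((523,-18,-.236),[[0,17,70]])[0])"
```

```text
t 4.2 pos [538.9  47.   72.8] rpy [3.141e+00 1.000e-03 2.905e+00] F [-1.16 -0.18  5.95] M [-0.05  0.16 -0.31] w 12.0 q7 1.12
tool delta [  0.2 -50.    2.8]
```

Call:
{"name": "jog_arm", "arguments": {
  "increments": [
    [[0,0,0],[0,-0.3,0],230],
    [[0,0,0],[0,-0.4,0],230],
    [[0,0,0],[0,-0.4,0],230],
    [[0,0,0],[0,-0.4,0],230],
    [[0,0,0],[0,-0.4,0],230],
    [[0,0,0],[0,-0.4,0],230],
    [[0,0,0],[0,-0.4,0],230],
    [[0,0,0],[0,-0.4,0],230],
    [[0,0,0],[0,-0.3,0],230],
    [[0,0,0],[0,0,0],230]
  ]
}}

```text
time_s: 5.2
tool_pos: [531.4, 17.3, 72.8]
tcp_rot: [3.138, 0.001, 2.908]
ft_force: [-1.0, 11.4, 5.4]
width: 11.3
```

Call:
{"name": "jog_arm", "arguments": {
  "increments": [
    [[0,0,0],[0,-0.1,0],230],
    [[0,0,0],[0,-0.1,0],230],
    [[0,0,0],[0,-0.1,0],230],
    [[0,0,0],[0,-0.1,0],230],
    [[0,0,0],[0,0,0],230]
  ]
}}

```text
time_s: 5.7
tool_pos: [531.4, 17.0, 72.9]
tcp_rot: [3.134, 0.002, 2.911]
ft_force: [0.7, 24.1, 4.6]
width: 11.7
```

```bash
python3 -c "
from st import *
from bench import get_image
tool(gauge((523,-18,-.236),[[0,17,70]])[0])
im=get_image('scene')[:,:,::-1].copy()
cv2.imwrite('pics/crop2.png',np.clip(cv2.resize(im[150:240,245:365],(720,540),interpolation=cv2.INTER_CUBIC)*1.6,0,255).astype(np.uint8))"
```

```text
t 5.7 pos [531.4  17.   72.9] rpy [3.134e+00 2.000e-03 2.911e+00] F [ 0.69 24.14  4.58] M [ 4.8   0.03 -0.44] w 11.7 q7 1.17
tool delta [  0.1 -19.    2.7]
```

View pics/crop2.png

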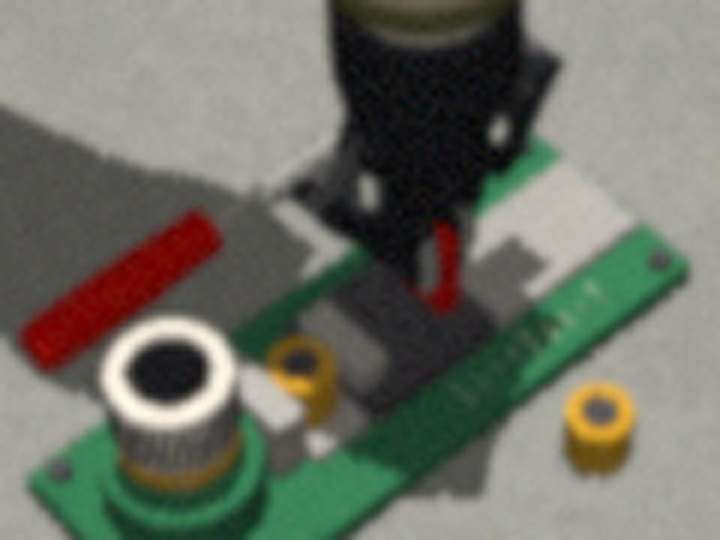

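The jaw stopped after about 31 mm. The crop shows the bush (300,380) between the anvil (270,395) and the jaw's light front block (345,340), so it is nipped. The push built up to 24 N, more than I wanted, so I'll ease it off and then release.

Call:
{"name": "jog_arm", "arguments": {
  "increments": [
    [[0,0,0],[0,0.3,0],230],
    [[0,0,0],[0,0.2,0],230],
    [[0,0,0],[0,0,0],230],
    [[0,0,0],[0,0,0],230]
  ]
}}

```text
time_s: 6.15
tool_pos: [531.4, 17.4, 72.8]
tcp_rot: [3.139, 0.001, 2.907]
ft_force: [-2.1, 9.7, 6.2]
width: 11.4
```

Call:
{"name": "jog_arm", "arguments": {
  "increments": [
    [[0,0,0],[0,0.2,0],230],
    [[0,0,0],[0,0,0],230],
    [[0,0,0],[0,0,0],230]
  ]
}}

```text
time_s: 6.45
tool_pos: [531.5, 17.7, 72.8]
tcp_rot: [3.141, 0.0, 2.905]
ft_force: [-2.8, 2.7, 6.5]
width: 12.0
```

Call:
{"name": "jog_arm", "arguments": {
  "increments": [
    [[0,0,0],[0,0,0],190],
    [[0,0,0],[0,0,0],160],
    [[0,0,0],[0,0,0],140],
    [[0,0,0],[0,0,0],140],
    [[0,0,0],[0,0,-0.6],140],
    [[0,0,0],[0,0,-1.5],140],
    [[0,0,0],[0,0,-2.5],140],
    [[0,0,0],[0,0,-3],140],
    [[0,0,0],[0,0,-2],140],
    [[0,0,0],[0,0,0],140]
  ]
}}

```text
time_s: 7.45
tool_pos: [532.6, 16.9, 171.2]
tcp_rot: [3.14, 0.005, 2.905]
ft_force: [-0.2, 0.2, -0.6]
width: 38.3
```

```bash
python3 -c "
from st import *
from bench import get_image
g=(523,-18,-.236)
tool(gauge(g,[[0,-100,92]])[0])
im=get_image('scene')[:,:,::-1].copy();cv2.imwrite('pics/scene3.png',im)
cv2.imwrite('pics/crop3.png',np.clip(cv2.resize(im[170:245,245:345],(800,600),interpolation=cv2.INTER_CUBIC)*1.6,0,255).astype(np.uint8))"
```

```text
t 7.45 pos [532.6  16.9 171.2] rpy [3.14  0.005 2.905] F [-0.2   0.24 -0.61] M [-0.   -0.06  0.01] w 38.3 q7 1.17
tool delta [   1.4 -136.3   79. ]
```

View pics/crop3.png

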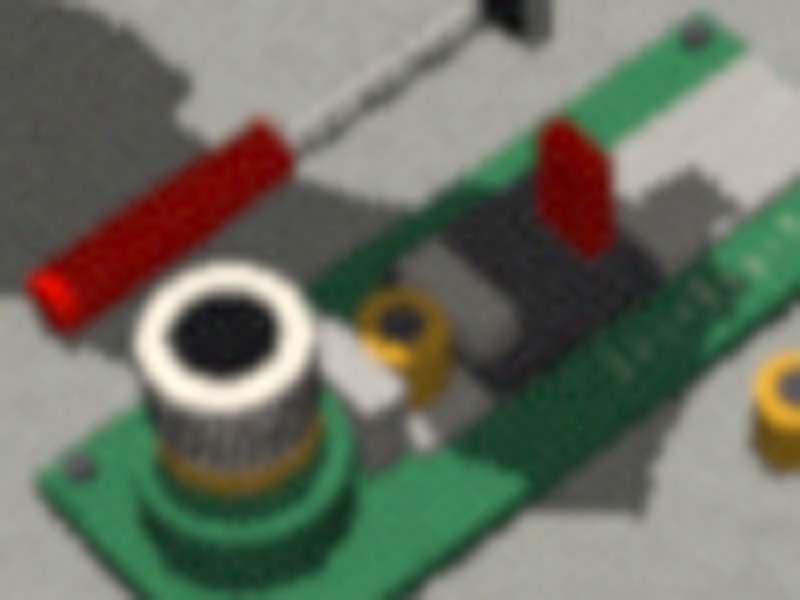

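The jaw's front block (465,300) is against the bush (405,340), and the bush is against the anvil (365,365). The tab is free and nothing else has moved. Now the collar: open and go over it.

Call:
{"name": "jog_arm", "arguments": {
  "increments": [
    [[0,0,0],[0,-2.5,0],0],
    [[0,0,0],[0,-3.5,0],0],
    [[0,0,0],[0,-3.5,0],0],
    [[0,0,0],[0.1,-2.5,0],0],
    [[0,0,0],[0,-1.6,0],0],
    [[0,0,0],[0,0,0],0],
    [[0,0,0],[0,0,0],0]
  ]
}}

```text
time_s: 8.2
tool_pos: [498.4, -114.7, 167.7]
tcp_rot: [3.141, -0.001, 2.905]
ft_force: [-0.3, -0.3, 0.1]
width: 85.2
```

```bash
python3 -c "
from st import *
tool(gauge((523,-18,-.236),[[0,-100,92]])[0])"
```

```text
t 8.2 pos [ 498.4 -114.7  167.7] rpy [ 3.141e+00 -1.000e-03  2.905e+00] F [-0.28 -0.3   0.06] M [ 0.01 -0.05 -0.04] w 85.2 q7 1.41
tool delta [-1.4 -0.3 75.7]
```

Call:
{"name": "jog_arm", "arguments": {
  "increments": [
    [[0,0,0],[0,0,1.5],0],
    [[0,0,0],[0,0,1.5],0],
    [[0,0,0],[0,0,1.5],0],
    [[0,0,0],[0,0,1.5],0],
    [[0,0,0],[0,0,1.0],0],
    [[0,0,0],[0,0,0.5],0],
    [[0,0,0],[0,0,0],0],
    [[0,0,0],[0,0,0],0]
  ]
}}

```text
time_s: 9.0
tool_pos: [498.8, -114.8, 93.6]
tcp_rot: [3.141, 0.0, 2.905]
ft_force: [0.6, -0.0, 0.6]
width: 85.5
```

Call:
{"name": "jog_arm", "arguments": {
  "increments": [
    [[0,0,0],[0,0,0],80],
    [[0,0,0],[0,0,0],80],
    [[0,0,0],[0,0,0],110],
    [[0,0,0],[0,0,0],130],
    [[0,0,0],[0,0,0],130],
    [[0,0,0],[0,0,0],130]
  ],
  "force": 40
}}

```text
time_s: 9.6
tool_pos: [498.8, -115.1, 94.1]
tcp_rot: [3.141, 0.001, 2.905]
ft_force: [-1.1, 0.3, 7.6]
width: 51.3
```

```bash
python3 -c "
from st import *
tool(None)"
```

```text
t 9.6 pos [ 498.8 -115.1   94.1] rpy [3.141e+00 1.000e-03 2.905e+00] F [-1.06  0.34  7.62] M [ 0.08  0.25 -0.03] w 51.3 q7 1.4
```

Call:
{"name": "jog_arm", "arguments": {
  "increments": [
    [[0,0,0],[0,0,0.1],130],
    [[0,0,4],[0,0,0.1],130],
    [[0,0,4],[0,0,0],130],
    [[0,0,4],[0,0,0],130],
    [[0,0,0],[0,0,0],130]
  ],
  "force": 60
}}

```text
time_s: 10.1
tool_pos: [500.0, -115.6, 93.8]
tcp_rot: [3.14, 0.005, 2.692]
ft_force: [-2.7, 0.9, 32.2]
width: 50.9
```

```bash
python3 -c "
from st import *
tool(None)"
```

```text
t 10.1 pos [ 500.  -115.6   93.8] rpy [3.14  0.005 2.692] F [-2.71  0.92 32.21] M [-0.04  0.78 -0.18] w 50.9 q7 1.27
```

Vertical stiffness is about 12 N/mm. I'll ease to roughly 15 N and keep turning; a force drop will mean the keyways have met the pins.

Call:
{"name": "jog_arm", "arguments": {
  "increments": [
    [[0,0,4],[0,0,-0.14],130],
    [[0,0,4],[0,0,0],130],
    [[0,0,0],[0,0,0],130]
  ]
}}

```text
time_s: 10.4
tool_pos: [499.7, -115.5, 94.1]
tcp_rot: [3.14, 0.003, 2.553]
ft_force: [-0.9, -1.6, 15.4]
width: 50.7
```

Call:
{"name": "jog_arm", "arguments": {
  "increments": [
    [[0,0,4],[0,0,0],130],
    [[0,0,4],[0,0,0],130],
    [[0,0,0],[0,0,0],130]
  ]
}}

```text
time_s: 10.7
tool_pos: [499.8, -115.6, 94.1]
tcp_rot: [3.14, 0.003, 2.414]
ft_force: [-0.1, -0.8, 15.6]
width: 50.8
```

Turned 28° so far, still resting on the pins.

Call:
{"name": "jog_arm", "arguments": {
  "increments": [
    [[0,0,4],[0,0,0],130],
    [[0,0,4],[0,0,0],130],
    [[0,0,0],[0,0,0],130]
  ]
}}

```text
time_s: 11.0
tool_pos: [499.9, -115.6, 94.0]
tcp_rot: [3.139, 0.003, 2.274]
ft_force: [-0.1, -1.0, 13.5]
width: 50.9
```

Call:
{"name": "jog_arm", "arguments": {
  "increments": [
    [[0,0,4],[0,0,0],130],
    [[0,0,4],[0,0,0],130],
    [[0,0,0],[0,0,0],130]
  ]
}}

```text
time_s: 11.3
tool_pos: [499.9, -115.7, 93.9]
tcp_rot: [3.139, 0.003, 2.134]
ft_force: [1.1, -1.3, 10.3]
width: 50.9
```

Call:
{"name": "jog_arm", "arguments": {
  "increments": [
    [[0,0,4],[0,0,0.03],130],
    [[0,0,4],[0,0,0],130],
    [[0,0,0],[0,0,0],130]
  ]
}}

```text
time_s: 11.6
tool_pos: [498.7, -115.5, 92.8]
tcp_rot: [3.141, 0.001, 1.996]
ft_force: [-0.5, -1.9, -0.8]
width: 50.6
```

The force fell to zero and z dropped at about 52°, so the keyways are over the pins. I'll turn a few degrees further into the play and push down.

Call:
{"name": "jog_arm", "arguments": {
  "increments": [
    [[0,0,4],[0,0,0.1],130],
    [[0,0,1],[0,0,0.2],130],
    [[0,0,0],[0,0,0.2],130],
    [[0,0,0],[0,0,0],130]
  ]
}}

```text
time_s: 12.0
tool_pos: [498.1, -115.4, 87.2]
tcp_rot: [-3.141, -0.0, 1.911]
ft_force: [-1.5, -5.4, 1.7]
width: 50.6
```

Call:
{"name": "jog_arm", "arguments": {
  "increments": [
    [[0,0,0],[0,0,0.2],130],
    [[0,0,0],[0,0,0.2],130],
    [[0,0,0],[0,0,0.1],130],
    [[0,0,0],[0,0,0],130]
  ]
}}

```text
time_s: 12.4
tool_pos: [498.1, -115.4, 82.5]
tcp_rot: [-3.141, -0.0, 1.911]
ft_force: [-3.2, -3.9, 5.8]
width: 50.5
```

Call:
{"name": "jog_arm", "arguments": {
  "increments": [
    [[0,0,0],[0,0,0.1],130],
    [[0,0,0],[0,0,0],130]
  ]
}}

```text
time_s: 12.6
tool_pos: [498.1, -115.4, 82.2]
tcp_rot: [3.142, -0.0, 1.911]
ft_force: [-5.0, -3.1, 16.1]
width: 50.6
```

Call:
{"name": "jog_arm", "arguments": {
  "increments": [
    [[0,0,0],[0,0,0.1],130],
    [[0,0,0],[0,0,0],130]
  ]
}}

```text
time_s: 12.8
tool_pos: [498.1, -115.4, 82.1]
tcp_rot: [3.141, -0.0, 1.911]
ft_force: [-7.0, -2.3, 31.2]
width: 50.5
```

Solid stop at a 12 mm drop. Ease slightly to a moderate hold, then check.

Call:
{"name": "jog_arm", "arguments": {
  "increments": [
    [[0,0,0],[0,0,-0.04],130],
    [[0,0,0],[0,0,0],130],
    [[0,0,0],[0,0,0],130],
    [[0,0,0],[0,0,0],130],
    [[0,0,0],[0,0,0],130]
  ]
}}

```text
time_s: 13.3
tool_pos: [498.1, -115.4, 82.1]
tcp_rot: [3.141, -0.0, 1.911]
ft_force: [-7.1, -3.0, 26.1]
width: 50.6
```

```bash
python3 -c "
from st import *
from bench import get_image
im=get_image('scene')[:,:,::-1].copy();tool(None)
a=cv2.resize(im[160:250,225:345],(800,600),interpolation=cv2.INTER_CUBIC)
cv2.imwrite('pics/crop4.png',np.clip(a*1.6,0,255).astype(np.uint8))"
```

```text
t 13.35 pos [ 498.1 -115.4   82.1] rpy [ 3.141 -0.     1.911] F [-6.53 -2.53 26.75] M [-0.74  1.65  0.  ] w 50.6 q7 0.82
```

View pics/crop4.png

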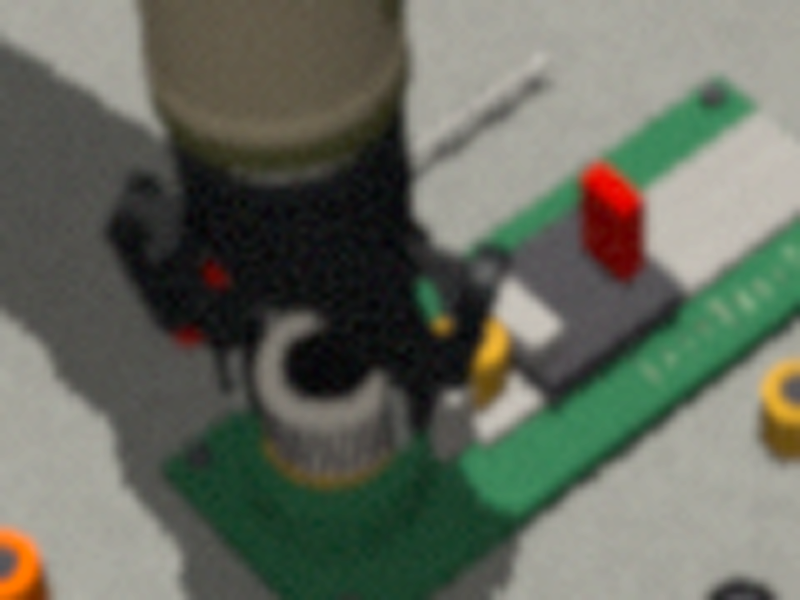

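The collar (325,430) sits low on its post with only a sliver of brass ring showing. The jaw still holds the bush (490,355), and the other things in view have not moved. Handing in.

```bash
python3 -c "
from bench import job
print(job.sign_off())"
```

```text
the job is handed in; nothing more can be done
None
```

The job is done and handed in at 13.4 s: the bush is nipped between jaw and anvil, and the arm is still gripping the collar and holding it home. The one thing not done as asked is that I briefly pushed the jaw too hard.

- **Jaw:** I pinched the red tab and slid the jaw about 31 mm until it stopped on the bush. I sent the last few small steps without checking the force between them, so the push reached about 24 N. I eased it to about 3 N before letting go. The pictures afterwards show the bush between jaw and anvil with no visible gap. I had no direct reading of the jaw position, so the nip rests on the hard stop and the pictures.
- **Collar:** I turned it clockwise. The force dropped away at about 52° as the keyways met the pins, and I turned to 57° before pushing down. It stopped solid after 11.9 mm, against 12 mm expected. While turning, the push on the pins briefly reached 32 N, and I eased it to about 15 N.
- **Final check:** the collar is held down with about 26 N and the grip is set to 60 N. In the last picture the jaw, the spare bush and the orange and black look-alikes are where they were. The oil can, wrench and tape were outside that view; the arm did not go near them.

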